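Quick spin in the bench microcentrifuge

TASK

Give the loaded tubes a quick spin in the small white centrifuge, working only by fingertip pressing and pushing: nothing is to be gripped, lifted or shifted, and the centrifuge's other two keys and the other things on the bench are left alone. First switch on the socket strip by pressing down the raised half of its rocker, then push the open lid down from its outer face until it is fully shut, without slamming it, and only then press the square key of the centrifuge's front panel. The rotor runs only while that key is held, so keep it pressed all the way in and finish the program while still holding it.

Things in the scene. Friction and masses are not known exactly. Their poses are not given: they have to be found in the camera images.
- socket_strip: White socket strip, 300 x 56 x 40 mm, lying loose (about 0.55 kg). Origin: centre of its underside; x along its length, away from the rocker end; z up. Grey rocker in a black bezel near its -x end (pivot at x = -112 mm); sockets along the rest, with a round black plug (top 66 mm above the bench) at x = +10 mm and a black charger (46 x 52 mm, top 86 mm above the bench) at x = +65 mm.
- rocker (a joint): Angle of the strip's grey rocker (rad): 0 = off, 0.4 = on; stays where it is left; takes 2 to 5 N all the way down. V-shaped, 33 mm long along the strip, 22 mm wide, pivot 47.5 mm above the bench. Off: the half toward the strip's -x end stands up 0.4 rad (its end 6 mm above the pivot). On: that half is level at the pivot's height, the other stands up.
- rocker_press (a point): Point on the top face of the rocker's switch-on half (the half toward the strip's -x end), 15.5 mm out from the pivot, close to the half's outer edge; it moves with the rocker. Press straight down here: it goes down 6 mm.
- centrifuge: White microcentrifuge, fixed on suction feet, 250 mm deep (x), 206 mm wide (y), deck 100 mm high, 119 mm with the lid shut. Origin: centre of its underside; its front faces its own -x, z up. Front panel rises from 49 mm high at x = -123 mm to 88 mm at x = -35 mm (0.418 rad). On it three white keys in a row, 60 mm apart, from its +y (left, facing it) to -y: oblong, round, square.
- lid (a joint): Angle of the lid (rad): 0 = shut, starts 0.75 to 1.05 open, stop at 1.35. Stiff friction hinge: the lid stays where it is left and takes 1 to 3 N at its front edge to move. Its underside is a grey liner plate (lid_c2) with a black seal, which the fingers are to keep off. Open, its front edge stands up to 0.25 m above the bench.
- lid_hinge (a point): Centre of the lid's hinge line, which runs along the centrifuge's y at its rear (centrifuge x = +115 mm, 101 mm above the bench).
- lid_push (a point): Point on the lid's outer face, on its centre line: 125 mm from the hinge line toward the free front edge and 18 mm out from the plane through the hinge line; moves with the lid. The lid is 200 mm wide; its front edge is 154 mm from the hinge line, a 70 mm wide finger tab reaches to 163 mm. Shut, this face is level, 119 mm above the bench.
- spin_key (a joint): Travel of the square quick-spin key (m): 0 = out, 0.004 = all the way in. Moves into the panel along the panel's normal; spring: about 1.5 N to start, 5 N all the way in.
- spin_key_top (a point): Centre of the top face of the square key (18 x 18 mm), which stands 7 mm above the panel; the right-hand key for someone facing the panel. It moves with the key. Site z: the panel's outward normal (0.418 rad from vertical, leaning to the centrifuge's -x); point x runs up the panel.
- start_key (a joint): Travel of the round start/stop key, 25 mm across, in the middle of the row (m): 0 = out, 0.004 = in. Not to be pressed.
- release_key (a joint): Travel of the oblong lid-release key, 13 x 32 mm, left-hand in the row (m): 0 = out, 0.004 = in. Not to be pressed.
- tube_rack: Bystander: white rack 86 x 86 mm with four orange-capped conical tubes, 118 mm high. Origin: centre of its underside.
- tip_box: Bystander: pipette tip box, 122 x 84 x 70 mm. Origin: centre of its underside.
- marker: Bystander: black marker pen lying flat, 140 mm long (along its x), 12 mm thick. Origin: under its middle.
- media_bottle: Bystander: glass bottle with blue cap, 68 mm across, 142 mm high. Origin: centre of its underside.
- buffer_bottle: Bystander: white plastic bottle, 72 mm across, 150 mm high. Origin: centre of its underside.
- pipette: Bystander: pipette lying flat, 230 mm long (along its x), 32 mm thick. Origin: under its middle.
- microtube_rack: Bystander: low blue rack with microtubes, 66 x 44 mm, 36 mm high. Origin: centre of its underside.

How it is judged (in metres and radians):
On the way, in this order (a step that is already met when the one before it is completed fails the run):
1. the socket strip is switched on while the lid still stands open (value of joint rocker above 0.3 rad and value of joint lid above 0.5 rad), for 0.2 s.
2. the lid is pushed fully shut (value of joint rocker above 0.3 rad and value of joint lid below 0.03 rad), for 0.3 s.
3. the square key is pressed in by the fingers (all of step 2 and value of joint spin_key above 0.0028 m and contact force between the fingers and spin_key above 0.5 N), for 0.3 s.
At the end, for the whole second after the job is handed in: The rocker is on (above 0.3 rad), the lid is shut (below 0.03 rad, about 4 mm at its front edge), the square key is held in by the fingers (at least 2.8 of its 4 mm), and the other two keys are out (all of step 3 and value of joint each of start_key, release_key below 0.0012 m); the arm keeps its last pose, push and grip.
It fails at once if the square key is pressed while the lid is not shut (value of joint spin_key above 0.002 m and value of joint lid above 0.05 rad).
It fails at once if the round or the oblong key is pressed (value of joint any of start_key, release_key above 0.002 m).
It fails at once if the lid is slammed (its front edge faster than about 0.5 m/s) (velocity of joint lid below -3.2 rad/s).
It fails at once if the lid is gripped or hooked from its underside (contact force between the fingers and lid_c2 above 1 N).
It fails at once if the socket strip or a bystander is lifted, carried, knocked over or shifted more than 25 mm (distance of any of tube_rack, tip_box, marker, media_bottle, buffer_bottle, pipette, microtube_rack, socket_strip from where it was at the start of the episode above 0.025 m or angle between any of tube_rack, media_bottle, buffer_bottle's own z axis and vertical above 0.5 rad).
It also fails if it takes over 54 s, if anything falls off the work surface, if the arm or the gripper's body presses on something with over 40 N, if the wrist force passes 120 N, or if a joint passes its speed limit or range.

ROBOT

A 6-joint arm with a two-finger parallel gripper is mounted at the origin on the work surface. World frame = base frame: x ahead of the robot, y to its left, z up, the work surface at z = 0. Lengths are in m, angles in degrees, forces in N, time in s.
With the tool pointing down it reaches from about 0.4 to 0.825 m from the base axis. Payload 7 kg.
Tool frame: the origin (TCP) lies at the very end of the fingers, on their centre line; the grasp point (between the pads) lies 19 mm behind it; z points along the fingers, y is the line along which they close (so a half turn about z gives the same grasp; the last joint's range is limited). The gripper opens to 88 mm and grips with 3 to 60 N. Pads are 19 mm wide; open, the fingers measure 130 mm over their backs; the gripper's body (78 mm by 193 mm) begins 47 mm behind the grasp point.
Start: joints at [-48.982, 20.546, 0.682, 0, -70.136, -16.507], TCP at [0.28, -0.614, 0.194] pointing down, gripper open.
Joint ranges: [-176.03, 176.03], [-82.01, 121.73], [-58.28, 71.71], [-173.87, 95.51], [-174.79, -0.11], [-173.66, 173.66]. Speed limits (degrees/s): [136.94, 136.94, 172.46, 180, 180, 180].

INTERFACE

Orientations are given as [roll, pitch, yaw] about the fixed x, y, z axes, in that order (R = Rz(yaw) Ry(pitch) Rx(roll)).
In Python, from plant import get_state, capture, close_job, regions_of gives the robot as it stands.
- The arm moves only by the tool jog_arm, never from a script. Its argument "moves" is a list of rows, each a list of 3 entries, a list of its own where there are three numbers: the shift along the tool's x, y, z in cm, then the turn about the tool's z in degrees, then the finger opening in cm, from 0 to 8.76. A call has 1 to 12 rows; each row shifts and turns the commanded pose from where the row before left it, along the tool's axes as they then stand; what a row does not reach is not made up. A row lasts 1/8 s, in which the tool goes at most 62.5 mm and 10.7 degrees, less where a joint would pass 70% of its speed; a pose out of reach is approached as far as the arm can. A call is refused whole if a number of a shift passes 6.25 or a number of a turn 10.7, either way. A call with a gripper value outside its range is refused whole. The fingers move at their own pace and stop on an object; "newtons" is the grip in N (left out, the last holds). Time passes only in rows, so rows that do not move let the fingers close. It gives the time, the measured TCP pose, the force, the opening and the grip force at its end, in the units of the state.
- get_state(): the state, without advancing time (a new reading comes with each control period).
- capture(name): name is "scene" or "top" or "wrist"; returns a dict with "pixels" (420x560x3 uint8, blue, green, red), "mtx" (3x3 intrinsics, pixels), "world_from_camera" (4x4, takes a point from camera to world coordinates); the wrist camera has in their place "hand_eye" (4x4, takes a point from camera to tool coordinates, whose origin is the TCP and whose axes are the flange's). Camera axes: x right, y down, z forward; pixel columns grow to the right and rows downward; lengths in m; the calibration is good to about 2 mm. A picture is of the moment at which its call begins: read the wrist's pose just before it. There is no depth.
- close_job(): hands the job in; it is judged then, once.
Trained networks look in a picture, given as the dict that the camera call returned (one of the last four; its "shot" number tells which), for a name from the list of things; names that differ only in an ending like _2 or _b are one class to them, and where a whole thing is asked for, a point or a joint stands for the part that bears it (a point fixed in the world has none). Each returns a list of dicts, best first, with "confidence" (0 to 1); they miss things now and then, are a little off and sometimes report something else, mostly with a low value. They report only what shows in the picture. A call takes as long as a camera call.
- regions_of(picture, thing): "pixels" (420x560 bool, what is visible of it) and "pixel" ([column, row] in pixels, amid what is visible of it).
The state is a dict: "time_s": time; "joints": joint angles; "qd": joint speeds; "joint_torque": joint torques, N m; "tcp_pos": TCP position; "eef_rot": TCP orientation; "contact_force": force on the tool from outside, world axes, zero at the start; "moment": the same for the moment, N m; "gripper_width": finger opening in m; "gripper_force": force on a finger pad.
Only numpy, scipy, OpenCV 4.12 (cv2) and the standard library are available. Lean on these libraries where they do the work, as an engineer would, in place of code of your own. Each camera call takes 0.05 s, during which the arm holds its last target. There are 200 camera calls.

## Working session

There is one attempt and no reset: what is moved stays moved. The work goes in short steps, Python scripts to look and compute and a tool call to move; the robot and the scene stay as the last step left them, time stands still between calls to the robot, and variables do not carry over. Pictures are saved under pics/ and viewed, at most 10 in all, crops included, and the job is handed in when it is done.

Besides the shell and the picture viewer there is one more tool, called after "Request:" by a JSON object that holds its "method" and its "body". jog_arm: Moves the arm, as the interface text tells. Its arguments: {"type":"object","properties":{"moves":{"type":"array"},"newtons":{"type":"number"}},"required":["moves"]}

```bash
mkdir -p pics
cat > h.py <<'E'
import numpy as np, cv2
from plant import get_state, capture, close_job, regions_of
def ray(p,uv):
    d=np.linalg.inv(p["mtx"])@np.array([uv[0],uv[1],1.]); T=np.array(p["world_from_camera"])
    return T[:3,3],T[:3,:3]@d
def onz(p,uv,z):
    o,d=ray(p,uv); return o+d*(z-o[2])/d[2]
def proj(p,P):
    T=np.linalg.inv(np.array(p["world_from_camera"])); c=T[:3,:3]@np.array(P)+T[:3,3]; q=p["mtx"]@c; return q[:2]/q[2]
E
python3 - <<'E'
from h import *
np.set_printoptions(precision=4,suppress=True)
for n in ("scene","top"):
    p=capture(n); cv2.imwrite(f"pics/{n}.png",p["pixels"])
    print(n,np.array(p["world_from_camera"]),p["mtx"][0])
    for t,z in (("socket_strip",.04),("rocker",.05),("centrifuge",.1),("lid",.2),("spin_key",.07),("start_key",.07),("release_key",.07)):
        for r in regions_of(p,t)[:2]:
            print(t,round(r["confidence"],2),np.array(r["pixel"]),onz(p,r["pixel"],z),r["pixels"].sum())
s=get_state();print(s)
E
```

```text
scene [[ 0.7705  0.4726 -0.4278  0.9707]
 [ 0.6374 -0.5796  0.5077 -0.4825]
 [-0.008  -0.6639 -0.7478  0.8041]
 [ 0.      0.      0.      1.    ]] [426.524    0.     281.0725]
socket_strip 0.77 [353.5 171.1] [0.602  0.2464 0.04  ] 2625
centrifuge 0.69 [225.9 261.2] [ 0.5767 -0.1866  0.1   ] 13386
centrifuge 0.29 [403.2 162.8] [0.708  0.2892 0.1   ] 1808
lid 0.65 [234.1 243.7] [ 0.6179 -0.1931  0.2   ] 7623
spin_key 0.48 [162.2 262.1] [ 0.4595 -0.259   0.07  ] 55
spin_key 0.2 [228.3 261.3] [ 0.5639 -0.1711  0.07  ] 13733
start_key 0.65 [178.4 245.5] [ 0.4532 -0.2095  0.07  ] 93
start_key 0.43 [351.4 173.4] [0.6169 0.2077 0.07  ] 2567
release_key 0.48 [193.7 225.8] [ 0.4385 -0.1519  0.07  ] 58
top [[ 0.012  -0.9987  0.0494  0.5065]
 [-0.9999 -0.0119  0.0028 -0.0146]
 [-0.0022 -0.0494 -0.9988  1.235 ]
 [ 0.      0.      0.      1.    ]] [501.2597   0.     279.0921]
socket_strip 0.68 [173.4 195.1] [0.5979 0.2419 0.04  ] 3284
lid 0.66 [352.9 192.7] [ 0.595  -0.1641  0.2   ] 4651
spin_key 0.41 [384.  257.1] [ 0.4575 -0.2555  0.07  ] 23
spin_key 0.31 [167.6 248.1] [0.4722 0.2462 0.07  ] 126
start_key 0.45 [360.9 261. ] [ 0.4478 -0.2021  0.07  ] 77
release_key 0.46 [132.4 152. ] [0.6957 0.3338 0.07  ] 1759
release_key 0.42 [333.8 265.2] [ 0.4374 -0.1395  0.07  ] 102
{'time_s': 0.8, 'joints': array([-48.9817,  20.5409,   0.6826,  -0.0004, -70.1368, -16.5069]), 'qd': array([-0.0444, -0.1794,  0.0545,  0.081 ,  0.0106,  0.0532]), 'joint_torque': array([ -0.0003, -58.2285,  29.3291,   7.0021,   0.0127,  -0.0001]), 'tcp_pos': array([ 0.28  , -0.6142,  0.1945]), 'eef_rot': array([-179.9955,    0.0018, -155.4887]), 'contact_force': array([ 0.7057, -0.4009, -0.1337]), 'moment': array([-0.0234,  0.0557, -0.0113]), 'gripper_force': 0.0, 'gripper_width': 0.08767548998095887}
```

```bash
python3 -c "
import cv2
a=cv2.imread('pics/scene.png');b=cv2.imread('pics/top.png')
cv2.imwrite('pics/top2.png',cv2.resize(b[90:330,80:440],(800,533),interpolation=cv2.INTER_CUBIC))
"
```

```text
(no output)
```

View pics/scene.png

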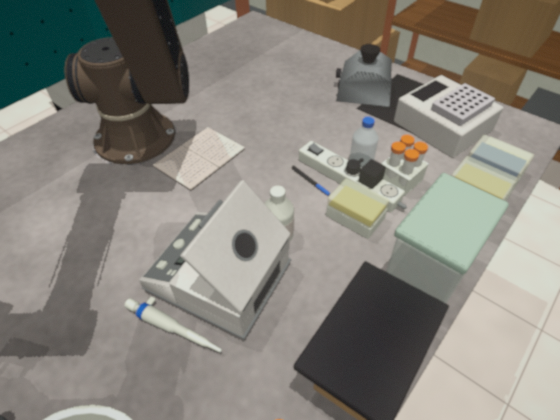

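View pics/top2.png

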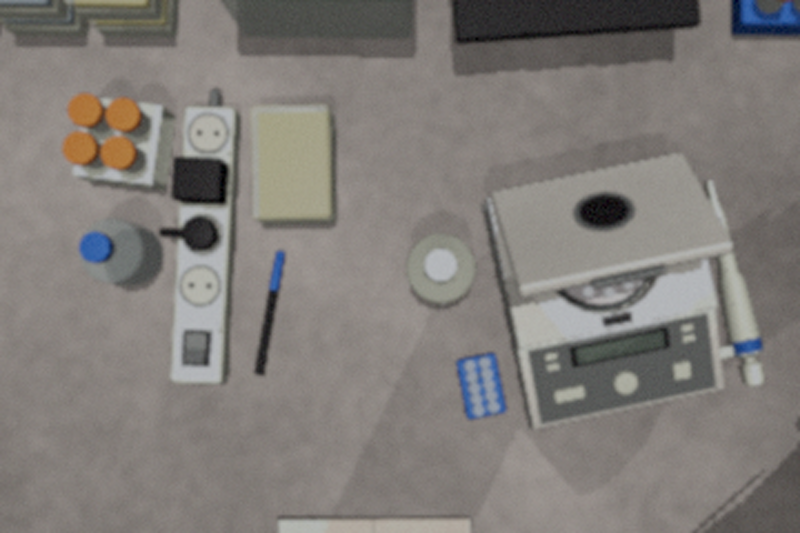

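The scene view shows the strip's rocker at about (315,149) and the open lid at about (240,245), with the three keys to its left. In the top crop the rocker is at (197,347), and the oblong, round and square keys are at (570,395), (626,383) and (683,370). The lid's front corners are near (525,290) and (730,245).

Run:
```python
from h import *
np.set_printoptions(precision=4,suppress=True)
P={}
for n in ("scene","top"):
    p=capture(n);P[n]=p
    r=regions_of(p,"lid")[0];m=r["pixels"].astype(np.uint8)
    c=max(cv2.findContours(m,0,1)[0],key=cv2.contourArea); h=cv2.convexHull(c)
    for e in (.02,.03,.05): print(n,"lid",cv2.approxPolyDP(h,e*cv2.arcLength(h,True),True)[:,0].tolist())
    r=regions_of(p,"socket_strip")[0];m=r["pixels"].astype(np.uint8)
    c=max(cv2.findContours(m,0,1)[0],key=cv2.contourArea); print("strip",cv2.minAreaRect(c))
print("rocker",onz(P["top"],(168.7,246.2),.048),onz(P["scene"],(315,149),.048))
g=cv2.cvtColor(P["scene"]["pixels"],6)
a=cv2.resize(P["scene"]["pixels"][170:340,120:310],(800,716),interpolation=cv2.INTER_CUBIC)
cv2.imwrite("pics/c1.png",cv2.resize(P["scene"]["pixels"][180:330,120:310],(760,600),interpolation=cv2.INTER_CUBIC))
cv2.imwrite("pics/c2.png",cv2.resize(P["top"]["pixels"][150:290,290:430],(600,600),interpolation=cv2.INTER_CUBIC))
```

```text
scene lid [[244, 181], [290, 234], [238, 311], [181, 254], [208, 211]]
scene lid [[244, 181], [290, 234], [238, 311], [181, 254]]
scene lid [[244, 181], [290, 234], [238, 311], [181, 254]]
strip ((356.7151794433594, 170.7887420654297), (121.31330871582031, 39.0889778137207), 28.967660903930664)
top lid [[408, 197], [377, 213], [315, 222], [302, 178], [385, 159]]
top lid [[408, 197], [315, 222], [302, 178], [385, 159]]
top lid [[408, 197], [315, 222], [302, 178], [385, 159]]Traceback (most recent call last):
  File "<stdin>", line 9, in <module>
IndexError: list index out of range
```

```bash
cat > fit.py <<'E'
from h import *
from scipy.optimize import least_squares
# centrifuge model: q = x,y,yaw,theta,s(key along slope)
def pts(q):
    x,y,w,th,s=q; R=np.array([[np.cos(w),-np.sin(w),0],[np.sin(w),np.cos(w),0],[0,0,1]]);t=np.array([x,y,0])
    c,sn=np.cos(th),np.sin(th); lid=lambda r,v,h:np.array([.115-r*c+h*sn,v,.101+r*sn+h*c])
    key=lambda v:np.array([-.123+s*np.cos(.418)-.007*np.sin(.418),v,.049+s*np.sin(.418)+.007*np.cos(.418)])
    d=dict(rel=key(.06),start=key(0),spin=key(-.06),fl=lid(.154,.1,.018),fr=lid(.154,-.1,.018),bl=lid(.0,.1,.018),br=lid(.0,-.1,.018),
      push=lid(.125,0,.018),bl0=np.array([-.125,.103,.045]),br0=np.array([-.125,-.103,.045]))
    return {k:R@v+t for k,v in d.items()}
def fit(P,obs,q0=(.55,-.18,.2,.9,.03)):
    f=lambda q:np.concatenate([proj(P[n],pts(q)[k])-uv for n in obs for k,uv in obs[n].items()])
    return least_squares(f,q0,loss="soft_l1",f_scale=2)
E
python3 - <<'E'
from fit import *
np.set_printoptions(precision=4,suppress=True)
P={n:capture(n) for n in ("scene","top")}
print("rocker",onz(P["top"],(168.7,246.2),.048),onz(P["scene"],(315,149),.048))
cr=lambda u,v:(80+u/2.2222,90+v/2.2222)
obs=dict(scene=dict(spin=(162.2,262.1),start=(178.4,245.5),rel=(193.7,225.8),fl=(242,185),fr=(185,254)),
 top=dict(spin=cr(683,370),start=cr(626,383),rel=cr(570,395),fl=cr(525,290),fr=cr(730,245),bl=cr(492,197),br=cr(684,155)))
r=fit(P,obs); print(r.x,r.cost); print(r.fun.reshape(-1,2))
for k,v in pts(r.x).items(): print(k,v)
a=P["scene"]["pixels"].copy()
big=cv2.resize(a[180:330,120:310],(760,600),interpolation=cv2.INTER_CUBIC)
for k,v in pts(r.x).items():
    u=(proj(P["scene"],v)-[120,180])*4; cv2.circle(big,tuple(int(i) for i in u),3,(0,0,255),-1)
cv2.imwrite("pics/c1.png",big)
E
```

```text
rocker [0.4761 0.2486 0.048 ] [0.4787 0.2457 0.048 ]
[ 0.5342 -0.1848  0.2254  0.8305  0.0393] 34.19044669567056
[[-1.6255  1.0874]
 [-0.5633 -3.3323]
 [ 0.1093 -3.0817]
 [ 0.0149 -7.5436]
 [-4.033   0.0497]
 [ 0.1443 -0.4142]
 [ 0.475  -0.7503]
 [ 0.3339 -0.6317]
 [-2.4682  0.0474]
 [ 2.2429 -0.7332]
 [-0.9471 -1.8308]
 [-0.5583 -1.6862]]
rel [ 0.4331 -0.1464  0.0714]
start [ 0.4466 -0.2049  0.0714]
spin [ 0.46   -0.2633  0.0714]
fl [ 0.5356 -0.0818  0.2268]
fr [ 0.5803 -0.2768  0.2268]
bl [ 0.6369 -0.0586  0.1131]
br [ 0.6816 -0.2535  0.1131]
push [ 0.5771 -0.1749  0.2054]
bl0 [ 0.3893 -0.1123  0.045 ]
br0 [ 0.4354 -0.3131  0.045 ]
```

View pics/c1.png

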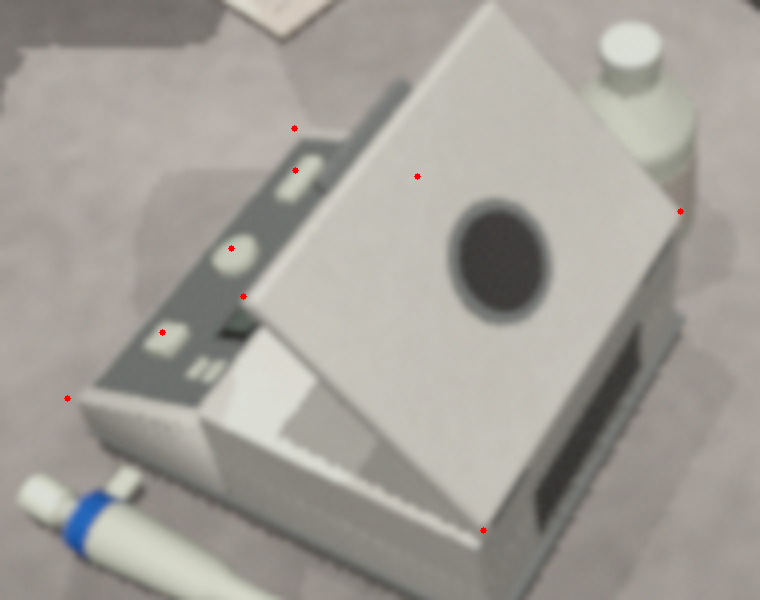

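In the crop the lid's front edge runs from (490,3) to (255,300). The keys are at (166,340), (235,255) and (300,178), and the panel's front right corner is at (85,400). I'll refit with these points.

Run:
```python
from fit import *
np.set_printoptions(precision=4,suppress=True)
P={n:capture(n) for n in ("scene","top")}
cr=lambda u,v:(80+u/2.2222,90+v/2.2222)
c4=lambda u,v:(120+u/4,180+v/4)
obs=dict(scene=dict(spin=c4(166,336),start=c4(235,252),rel=c4(300,174),fl=c4(490,3),fr=c4(255,300),bl=c4(680,215),br=c4(483,528),br0=c4(82,400)),
 top=dict(spin=cr(683,370),start=cr(626,383),rel=cr(570,395),fl=cr(525,290),fr=cr(730,245),bl=cr(492,197),br=cr(684,155),bl0=cr(537,425),br0=cr(722,388)))
r=fit(P,obs); print(r.x,r.cost); print(r.fun.reshape(-1,2))
for k,v in pts(r.x).items(): print(k,v)
s=get_state();print(s["time_s"],s["tcp_pos"],s["eef_rot"])
R=lambda yaw:np.array([[np.cos(yaw),np.sin(yaw),0],[np.sin(yaw),-np.cos(yaw),0],[0,0,-1]])
print("tool vec cm",R(np.radians(s["eef_rot"][2])).T@(np.array([.46,.247,.12])-s["tcp_pos"])*100)
```

```text
[ 0.5372 -0.1841  0.2211  0.8043  0.0361] 26.15914749304754
[[-0.7003 -0.6206]
 [-0.6205 -0.5757]
 [-0.831  -0.4705]
 [-0.2936 -2.3272]
 [-2.8466 -0.1968]
 [ 1.3962 -0.3444]
 [ 1.0973  1.2819]
 [-2.443  -0.0723]
 [-0.1377 -0.3645]
 [ 0.1965 -0.8174]
 [ 0.0594 -0.8156]
 [-2.5321 -0.0583]
 [ 2.0427 -0.3684]
 [-1.0041 -3.2887]
 [-0.5161 -2.7699]
 [-1.1881  2.1943]
 [ 0.7909  0.6554]]
rel [ 0.4335 -0.1459  0.0701]
start [ 0.4466 -0.2044  0.0701]
spin [ 0.4598 -0.263   0.0701]
fl [ 0.5359 -0.0819  0.2244]
fr [ 0.5798 -0.277   0.2244]
bl [ 0.6401 -0.0584  0.1135]
br [ 0.684  -0.2536  0.1135]
push [ 0.5775 -0.175   0.2035]
bl0 [ 0.3927 -0.111   0.045 ]
br0 [ 0.4378 -0.312   0.045 ]
1.3 [ 0.28   -0.6142  0.1944] [ 179.9968   -0.0021 -155.4861]
tool vec cm [-52.1087  70.8842   7.4434]
```

Request:
{"method": "jog_arm", "body": {"moves": [[[0,0,-4],9.1,0],[[0,0,-4],9.1,0],[[0,0,-4],9.2,0],[[-2.7,5.5,0],0,0],[[-2.7,5.5,0],0,0],[[-2.7,5.5,0],0,0],[[-2.7,5.5,0],0,0],[[-2.7,5.5,0],0,0],[[0,5.9,0],0,0],[[0,5.9,0],0,0],[[0,5.9,0],0,0],[[0,5.9,0],0,0]]}}

```text
time_s: 2.8
tcp_pos: [0.4403, -0.1089, 0.3148]
eef_rot: [180.0, 0.1, 177.1]
contact_force: [1.7, 0.2, 0.0]
gripper_width: 0.0001
gripper_force: 0.0
```

Request:
{"method": "jog_arm", "body": {"moves": [[[0,5.9,0],0,0],[[0,5.9,0],0,0],[[0,5.9,0],0,0],[[0,5.9,0],0,0],[[0,5.9,0],0,0],[[0,5.9,0],0,0],[[0,0,0],0,0],[[0,0,0],0,0]]}}

```text
time_s: 3.8
tcp_pos: [0.4582, 0.2429, 0.3143]
eef_rot: [-180.0, -0.0, 177.2]
contact_force: [-0.6, -0.2, -0.6]
gripper_width: 0.0004
gripper_force: 0.0
```

Run:
```python
from h import *
np.set_printoptions(precision=4,suppress=True)
s=get_state(); p=capture("wrist"); cv2.imwrite("pics/w1.png",p["pixels"])
print(s["time_s"],s["tcp_pos"],s["eef_rot"],s["contact_force"],s["gripper_width"],s["joints"]); print(np.array(p["hand_eye"]),p["mtx"])
for t in("rocker","socket_strip","rocker_press"):
    for r in regions_of(p,t)[:2]: print(t,r["confidence"],r["pixel"],r["pixels"].sum())
```

```text
3.8 [0.4582 0.2429 0.3143] [-179.9691   -0.0188  177.1587] [-0.5565 -0.1844 -0.5868] 0.0003718416678118642 [  49.6366    2.3511   -7.0195    0.0039  -80.6654 -142.4785]
[[-0.0002 -0.9628 -0.2701  0.0726]
 [ 1.     -0.     -0.0006  0.0001]
 [ 0.0006 -0.2701  0.9628 -0.191 ]
 [ 0.      0.      0.      1.    ]] [[320.2195   0.     277.8073]
 [  0.     320.2195 217.4803]
 [  0.       0.       1.    ]]
rocker 0.8 [284.1, 192.3] 374
socket_strip 0.71 [281.4, 206.9] 3426
rocker_press 0.85 [286.0, 190.1] 355
rocker_press 0.55 [3.3, 174.2] 78
```

View pics/w1.png

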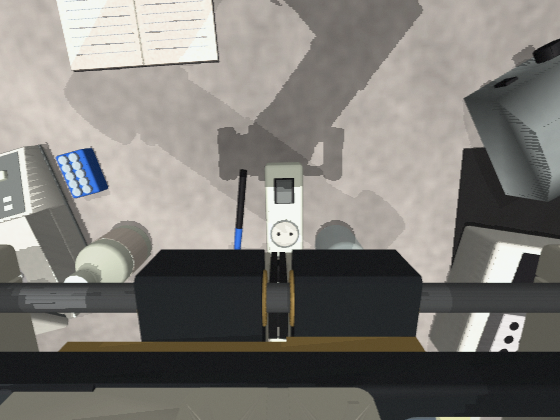

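The wrist view shows the rocker at about (284,191), below the strip's near end at row 165. The strip runs straight down the image towards the gripper.

```bash
cat >> h.py <<'E'
def wristcam(p,s):
    from scipy.spatial.transform import Rotation as Ro
    T=np.eye(4);T[:3,:3]=Ro.from_euler("xyz",s["eef_rot"],degrees=True).as_matrix();T[:3,3]=s["tcp_pos"]
    q=dict(p);q["world_from_camera"]=T@np.array(p["hand_eye"]);return q
def tv(s,t): # tool-axes vector in cm to world target
    from scipy.spatial.transform import Rotation as Ro
    return Ro.from_euler("xyz",s["eef_rot"],degrees=True).as_matrix().T@(np.array(t)-s["tcp_pos"])*100
E
python3 - <<'E'
from h import *
np.set_printoptions(precision=4,suppress=True)
s=get_state();p=wristcam(capture("wrist"),s)
r=regions_of(p,"rocker")[0]; ys,xs=np.nonzero(r["pixels"])
print(xs.min(),xs.max(),ys.min(),ys.max())
c=onz(p,r["pixel"],.049);print(c, onz(p,(285,165),.04), onz(p,(285,ys.min()),.052),onz(p,(285,ys.max()),.047))
E
```

```text
277 291 179 202
[0.4749 0.2497 0.049 ] [0.4386 0.2533 0.04  ] [0.457  0.2522 0.052 ] [0.4917 0.2507 0.047 ]
```

Request:
{"method": "jog_arm", "body": {"moves": [[[-0.15,0.7,4.9],0,0],[[0,0,5],0,0],[[0,0,5],0,0],[[0,0,5],0,0],[[0,0,4.5],0,0],[[0,0,0.8],0,0],[[0,0,0],0,0],[[0,0,0],0,0]]}}

```text
time_s: 5.1
tcp_pos: [0.4615, 0.2508, 0.0645]
eef_rot: [179.9, 0.1, 177.1]
contact_force: [0.2, 0.2, -0.6]
gripper_width: 0.0001
gripper_force: 0.0
```

Request:
{"method": "jog_arm", "body": {"moves": [[[0,0,0.3],0,0],[[0,0,0.3],0,0],[[0,0,0.3],0,0],[[0,0,0.3],0,0],[[0,0,0.2],0,0],[[0,0,0],0,0],[[0,0,0],0,0]]}}

```text
time_s: 5.98
tcp_pos: [0.4603, 0.2499, 0.0485]
eef_rot: [-180.0, 0.0, 177.1]
contact_force: [-0.6, 0.4, 1.3]
gripper_width: 0.0003
gripper_force: 0.0
```

Request:
{"method": "jog_arm", "body": {"moves": [[[0,0,0.15],0,0],[[0,0,0.15],0,0],[[0,0,0],0,0],[[0,0,0],0,0],[[0,0,0],0,0]]}}

```text
time_s: 6.6
tcp_pos: [0.4603, 0.2499, 0.0455]
eef_rot: [180.0, 0.0, 177.1]
contact_force: [0.7, -0.3, -0.3]
gripper_width: 0.0002
gripper_force: 0.0
```

Request:
{"method": "jog_arm", "body": {"moves": [[[0,0,0.15],0,0],[[0,0,0.1],0,0],[[0,0,0],0,0],[[0,0,0],0,0]]}}

```text
time_s: 7.1
tcp_pos: [0.4603, 0.2499, 0.0429]
eef_rot: [-180.0, 0.0, 177.1]
contact_force: [-0.0, 0.2, -0.1]
gripper_width: 0.0001
gripper_force: 0.0
```

Run:
```python
from h import *
np.set_printoptions(precision=4,suppress=True)
s=get_state();P={n:capture(n) for n in("wrist","scene")}
p=wristcam(P["wrist"],s);print(s["tcp_pos"],s["contact_force"],proj(p,(.461,.25,.0475)))
a=cv2.resize(p["pixels"][150:300,180:380],(800,600),interpolation=cv2.INTER_CUBIC)
cv2.imwrite("pics/w2.png",cv2.resize(p["pixels"],(800,600)))
b=P["scene"]["pixels"][90:210,260:420]; cv2.imwrite("pics/s2.png",np.vstack([cv2.resize(b,(400,300),interpolation=2),cv2.resize(p["pixels"],(400,300))]))
```

```text
[0.4603 0.2499 0.0429] [-0.0111  0.184  -0.1282] [278.1612 249.9705]
```

View pics/s2.png

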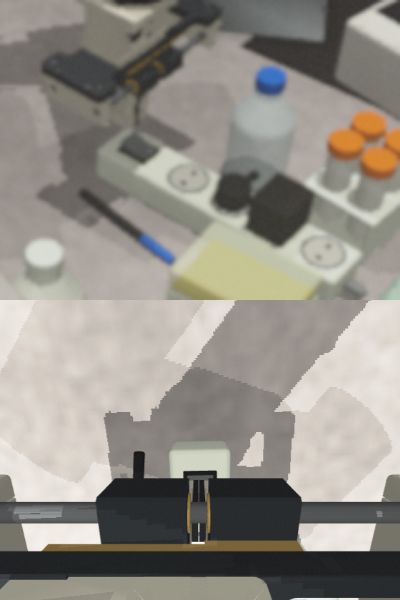

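The strip hides part of the contact in the wrist view, and in the scene view the finger ends near (133,118) in the crop, close to the rocker's near end. I'll check this with a projection.

Run:
```python
from h import *
s=get_state();p=capture("scene");u=proj(p,s["tcp_pos"]);print(u, proj(p,(.4603,.2499,.0475)),proj(p,(.4755,.2495,.0475)))
for t in("rocker","socket_strip"):
    for r in regions_of(p,t)[:2]: print(t,r["confidence"],r["pixel"])
w=wristcam(capture("wrist"),s)
W=cv2.resize(w["pixels"][190:290,213:347],(536,400),interpolation=2)
a=cv2.resize(p["pixels"][100:180,270:350],(400,400),interpolation=2)
cv2.circle(a,tuple(int(i) for i in (u-[270,100])*5),2,(0,0,255),-1)
cv2.imwrite("pics/s3.png",np.hstack([a,W[:,70:470]]))
```

```text
[310.38726726 146.80155831] [310.46146531 145.52227438] [314.88472355 147.92255187]
rocker 0.53 [314.2, 149.9]
rocker 0.35 [228.2, 262.1]
socket_strip 0.87 [354.2, 171.1]
```

View pics/s3.png

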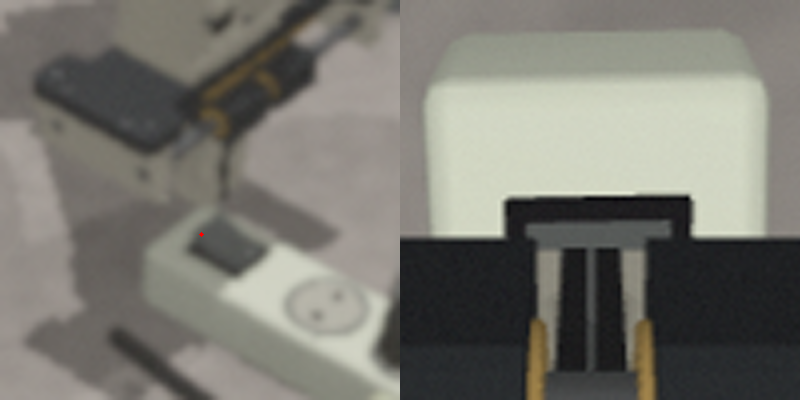

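The fingertip is right at the rocker's outer edge and the force reads zero, so it has probably slipped past. I'll lift, shift 6 mm toward the pivot and press again.

Request:
{"method": "jog_arm", "body": {"moves": [[[0,0,-1],0,0],[[0,0,-1],0,0],[[-0.6,0,0],0,0],[[0,0,0.5],0,0],[[0,0,0.3],0,0],[[0,0,0.3],0,0],[[0,0,0],0,0],[[0,0,0],0,0]]}}

```text
time_s: 8.4
tcp_pos: [0.4663, 0.2496, 0.0519]
eef_rot: [-180.0, -0.0, 177.1]
contact_force: [0.3, -0.7, 0.7]
gripper_width: 0.0004
gripper_force: 0.0
```

Request:
{"method": "jog_arm", "body": {"moves": [[[0,0,0.2],0,0],[[0,0,0.2],0,0],[[0,0,0],0,0],[[0,0,0],0,0]]}}

```text
time_s: 8.9
tcp_pos: [0.4663, 0.2496, 0.048]
eef_rot: [-180.0, 0.0, 177.1]
contact_force: [-0.1, 1.1, 0.1]
gripper_width: 0.0005
gripper_force: 0.0
```

Request:
{"method": "jog_arm", "body": {"moves": [[[0,0,0.1],0,0],[[0,0,0.1],0,0],[[0,0,0.1],0,0],[[0,0,0],0,0],[[0,0,0],0,0]]}}

```text
time_s: 9.52
tcp_pos: [0.4663, 0.2495, 0.045]
eef_rot: [180.0, 0.0, 177.1]
contact_force: [-0.8, -0.2, 0.4]
gripper_width: 0.0004
gripper_force: 0.0
```

Request:
{"method": "jog_arm", "body": {"moves": [[[0,0,0.1],0,0],[[0,0,0.1],0,0],[[0,0,0.1],0,0],[[0,0,0],0,0],[[0,0,0],0,0]]}}

```text
time_s: 10.15
tcp_pos: [0.4663, 0.2495, 0.042]
eef_rot: [180.0, -0.0, 177.1]
contact_force: [-0.4, 0.8, 0.4]
gripper_width: 0.0004
gripper_force: 0.0
```

Run:
```python
from h import *
s=get_state();p=capture("scene");u=proj(p,s["tcp_pos"])
w=wristcam(capture("wrist"),s)
W=cv2.resize(w["pixels"][200:275,228:328],(533,400),interpolation=2)
a=cv2.resize(p["pixels"][120:160,290:330],(400,400),interpolation=2)
print(u,s["tcp_pos"],proj(w,s["tcp_pos"]))
cv2.imwrite("pics/s4.png",np.hstack([a,W[:,66:466]]))
```

```text
[312.05336925 148.06896731] [0.46627134 0.24954173 0.04195487] [277.88578197 246.32406798]
```

View pics/s4.png

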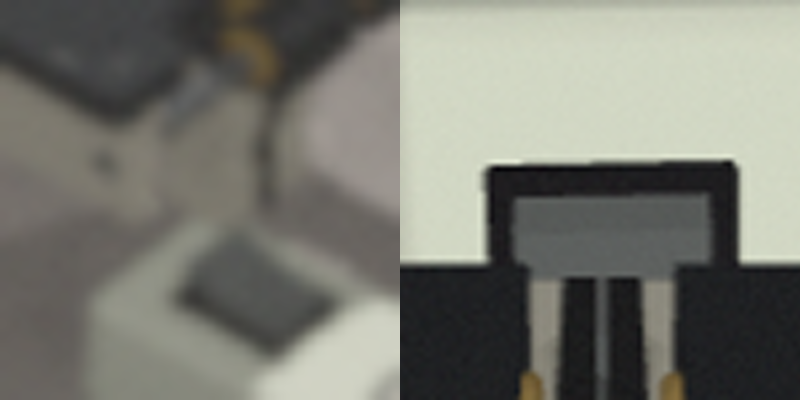

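The scene crop shows the finger gap ending near (265,205), about 7 px above the reported TCP's projection at (220,281), and the rocker looks uncovered. I'll overlay the gripper geometry from the interface text to see where the tip really is.

Run:
```python
from h import *
from scipy.spatial.transform import Rotation as Ro
s=get_state();p=capture("scene");t=capture("top");R=Ro.from_euler("xyz",s["eef_rot"],degrees=True).as_matrix()
W=lambda q:R@np.array(q)+s["tcp_pos"]
def crop(p,c,r,k,n):
    a=cv2.resize(p["pixels"][r:r+n,c:c+n],(n*k,n*k),interpolation=2)
    f=lambda q:tuple(int(round(i)) for i in (proj(p,W(q))-[c,r])*k)
    for z in(0,-.02,-.04,-.066):
        b=[f((x,y,z)) for x,y in((.0095,.02),(.0095,-.02),(-.0095,-.02),(-.0095,.02))]
        cv2.polylines(a,[np.array(b)],True,(0,0,255),1)
    b=[f((x,y,-.066)) for x,y in((.039,.0965),(.039,-.0965),(-.039,-.0965),(-.039,.0965))]
    cv2.polylines(a,[np.array(b)],True,(255,0,0),1)
    return a
cv2.imwrite("pics/s5.png",crop(p,255,65,6,100))
for z in np.arange(.03,.09,.01): pass
```

```text
(no output)
```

View pics/s5.png

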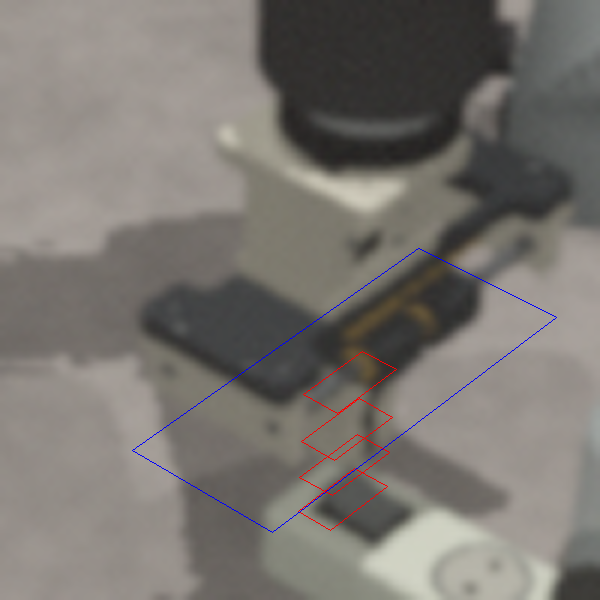

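The overlay puts the real fingertip, and the whole gripper, about 25–35 mm above the reported TCP, which explains the missing contact. In x and y it agrees. I'll move back 4 mm outward and go down slowly, watching the force.

Request:
{"method": "jog_arm", "body": {"moves": [[[0.4,0,0],0,0],[[0,0,0.4],0,0],[[0,0,0.4],0,0],[[0,0,0.3],0,0],[[0,0,0],0,0]]}}

```text
time_s: 10.98
tcp_pos: [0.4621, 0.2496, 0.0306]
eef_rot: [-180.0, -0.0, 177.1]
contact_force: [-0.6, 1.3, -0.5]
gripper_width: 0.0005
gripper_force: 0.0
```

Request:
{"method": "jog_arm", "body": {"moves": [[[0,0,0.2],0,0],[[0,0,0.2],0,0],[[0,0,0],0,0]]}}

```text
time_s: 11.35
tcp_pos: [0.4622, 0.2497, 0.0268]
eef_rot: [-180.0, -0.0, 177.1]
contact_force: [-0.8, 0.1, -0.4]
gripper_width: 0.0004
gripper_force: 0.0
```

Request:
{"method": "jog_arm", "body": {"moves": [[[0,0,0.2],0,0],[[0,0,0.2],0,0],[[0,0,0],0,0]]}}

```text
time_s: 11.72
tcp_pos: [0.4622, 0.2496, 0.0228]
eef_rot: [-180.0, -0.0, 177.1]
contact_force: [0.1, -0.3, -0.5]
gripper_width: 0.0005
gripper_force: 0.0
```

Request:
{"method": "jog_arm", "body": {"moves": [[[0,0,0.2],0,0],[[0,0,0.1],0,0],[[0,0,0],0,0]]}}

```text
time_s: 12.1
tcp_pos: [0.4621, 0.2497, 0.0199]
eef_rot: [-180.0, -0.0, 177.1]
contact_force: [-0.7, -0.1, 1.4]
gripper_width: 0.0003
gripper_force: 0.9
```

Request:
{"method": "jog_arm", "body": {"moves": [[[0,0,0.2],0,0],[[0,0,0.1],0,0],[[0,0,0],0,0]]}}

```text
time_s: 12.48
tcp_pos: [0.4623, 0.2497, 0.0168]
eef_rot: [-180.0, 0.0, 177.1]
contact_force: [-0.8, -0.1, 0.9]
gripper_width: 0.0001
gripper_force: 0.3
```

Request:
{"method": "jog_arm", "body": {"moves": [[[0,0,0.1],0,0],[[0,0,0.1],0,0],[[0,0,0],0,0]]}}

```text
time_s: 12.85
tcp_pos: [0.4624, 0.2498, 0.0156]
eef_rot: [180.0, 0.0, 177.1]
contact_force: [-4.2, -0.7, 9.9]
gripper_width: 0.0004
gripper_force: 4.8
```

The force rises to a hard stop at reported z of about 0.016, so the rocker is on and the true tip sits about 31.5 mm above the reported TCP. Next I'll plan the lid push.

Request:
{"method": "jog_arm", "body": {"moves": [[[0,0,0],0,0],[[0,0,0],0,0],[[0,0,-2],0,0],[[0,0,-5],0,0],[[0,0,-6],0,0],[[0,0,-6],-7.8,0],[[0,0,-6],-7.8,0],[[0,0,0],0,0]]}}

```text
time_s: 13.85
tcp_pos: [0.4646, 0.2513, 0.2704]
eef_rot: [179.7, 0.5, -167.2]
contact_force: [0.8, 1.4, -1.6]
gripper_width: 0.0005
gripper_force: 0.0
```

```bash
cat > plan.py <<'E'
from fit import *
q=np.array([ 0.5372,-0.1841,0.2211,0.8043,0.0361]); DZ=.0315
def W(xc,yc,z): 
    c,s=np.cos(q[2]),np.sin(q[2]); return np.array([q[0]+c*xc-s*yc,q[1]+s*xc+c*yc,z-DZ])
def lidtcp(th,r=.125,up=0):
    return W(.115-r*np.cos(th)+.018*np.sin(th)+.0095,0,.101+r*np.sin(th)+.018*np.cos(th)+up)
E
python3 - <<'E'
from plan import *
np.set_printoptions(precision=2,suppress=True)
s=get_state();print(s["time_s"],s["tcp_pos"],s["eef_rot"],s["contact_force"])
print("to above",tv(s,lidtcp(.8,up=.04)),lidtcp(.8,up=.04))
L=[lidtcp(.8,up=.04)]+[lidtcp(t) for t in np.append(np.arange(.8,-.01,-.08),0)]
from scipy.spatial.transform import Rotation as Ro
R=Ro.from_euler("xyz",s["eef_rot"],degrees=True).as_matrix()
for a,b in zip(L,L[1:]): print(R.T@(b-a)*100)
p=capture("scene"); r=regions_of(p,"rocker"); print([(i["confidence"],i["pixel"]) for i in r[:2]])
b=p["pixels"][130:170,295:335]; w=cv2.resize(b,(400,400),interpolation=2); t=cv2.imread("pics/scene.png")[130:170,295:335]
cv2.imwrite("pics/s6.png",np.hstack([cv2.resize(t,(400,400),interpolation=2),w]))
E
```

```text
13.85 [0.46 0.25 0.27] [ 179.74    0.5  -167.18] [ 0.79  1.42 -1.62]
to above [ -2.39 -44.11   5.69] [ 0.59 -0.17  0.21]
[ 0.03 -0.02  4.  ]
[ 0.8  -0.    0.62]
[ 0.75 -0.    0.68]
[ 0.69 -0.    0.74]
[ 0.63 -0.    0.79]
[ 0.56 -0.    0.84]
[ 0.49 -0.    0.88]
[ 0.42 -0.    0.92]
[ 0.35 -0.    0.95]
[ 0.27 -0.    0.97]
[ 0.19 -0.    0.99]
[ 0. -0.  0.]
[(0.59, [318.5, 148.2])]
```

View pics/s6.png

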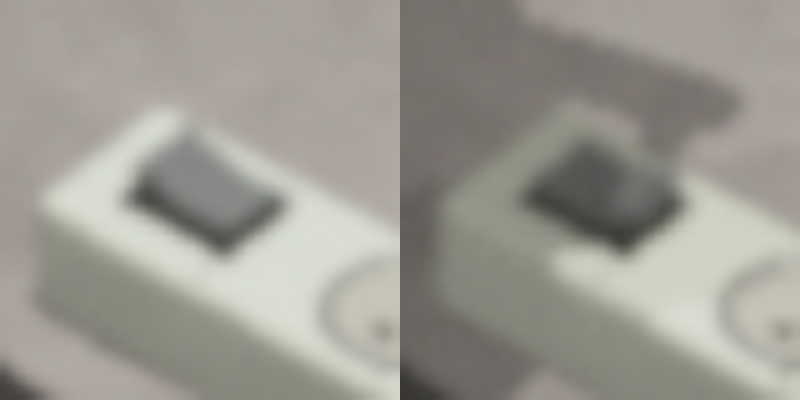

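The rocker is now on: in the after picture (right half) its outer half is level and the inner half, near (650,190), stands up. Next I'll go above the lid.

Request:
{"method": "jog_arm", "body": {"moves": [[[-0.3,-5.5,0],0,0],[[-0.3,-5.5,0],0,0],[[-0.3,-5.5,0],0,0],[[-0.3,-5.5,0],0,0],[[-0.3,-5.5,0],0,0],[[-0.3,-5.5,0],0,0],[[-0.3,-5.5,0],0,0],[[-0.3,-5.6,0],0,0],[[0,0,2.8],0,0],[[0,0,2.8],0,0],[[0,0,0],0,0],[[0,0,0],0,0]]}}

```text
time_s: 15.45
tcp_pos: [0.5829, -0.1752, 0.2092]
eef_rot: [-180.0, -0.0, -167.3]
contact_force: [0.0, 0.8, 1.4]
gripper_width: 0.0003
gripper_force: 0.0
```

Run:
```python
from plan import *
np.set_printoptions(precision=3,suppress=True)
s=get_state();print(s["time_s"],s["tcp_pos"],s["eef_rot"],s["contact_force"])
print(tv(s,lidtcp(.8)))
```

```text
15.45 [ 0.583 -0.175  0.209] [-179.976   -0.033 -167.278] [0.019 0.754 1.365]
[-0.38   0.14   3.747]
```

Request:
{"method": "jog_arm", "body": {"moves": [[[-0.4,0.1,1],0,0],[[0,0,1],0,0],[[0,0,1],0,0],[[0,0,0.7],0,0],[[0.4,0,0.3],0,0],[[0.4,0,0.3],0,0],[[0,0,0],0,0]]}}

```text
time_s: 16.32
tcp_pos: [0.5781, -0.1752, 0.166]
eef_rot: [180.0, -0.0, -167.3]
contact_force: [-0.3, -0.1, 0.4]
gripper_width: 0.0004
gripper_force: 0.0
```

Run:
```python
from plan import *
np.set_printoptions(precision=3,suppress=True)
s=get_state();print(s["time_s"],s["tcp_pos"],s["contact_force"],tv(s,lidtcp(.72)))
```

```text
16.325 [ 0.578 -0.175  0.166] [-0.314 -0.092  0.438] [-0.049  0.027  0.054]
```

Run:
```python
from plan import *
np.set_printoptions(precision=1,suppress=True)
for n,k in (("scene","fl"),("scene","fr"),("top","fr"),("top","fl")):
    p=capture(n); 
    for th in (.9,.8,.7,.6): print(n,k,th,proj(p,pts([*q[:3],th,q[4]])[k]))
for n in("scene","top"):
    p=capture(n)
    for r in regions_of(p,"lid")[:1]:
        m=r["pixels"].astype(np.uint8);c=max(cv2.findContours(m,0,1)[0],key=cv2.contourArea); h=cv2.convexHull(c)
        print(n,r["confidence"],m.sum(),cv2.approxPolyDP(h,.02*cv2.arcLength(h,True),True)[:,0].tolist())
    print(proj(p,get_state()["tcp_pos"]+[0,0,.0315]))
```

```text
scene fl 0.9 [247.4 177.3]
scene fl 0.8 [242.  178.5]
scene fl 0.7 [237.1 180.2]
scene fl 0.6 [233.  182.5]
scene fr 0.9 [186.1 254.6]
scene fr 0.8 [180.7 254.8]
scene fr 0.7 [176.  255.7]
scene fr 0.6 [172.1 257.1]
top fr 0.9 [410.3 193.6]
top fr 0.8 [410.6 200.2]
top fr 0.7 [410.6 206.1]
top fr 0.6 [410.3 211.6]
top fl 0.9 [312.7 214.4]
top fl 0.8 [313.8 220.7]
top fl 0.7 [314.7 226.5]
top fl 0.6 [315.4 231.7]
scene 0.6 6224 [[253, 195], [290, 234], [236, 311], [177, 255]]
[225.5 227.3]
top 0.59 241 [[368, 219], [367, 221], [352, 224], [335, 222], [342, 218]]
[358.  200.8]
```

The lid's front corner has moved from column 181 to 177, so the lid is following the finger. I'll continue the arc.

Request:
{"method": "jog_arm", "body": {"moves": [[[0.7,0,0.7],0,0],[[0.7,0,0.75],0,0],[[0.63,0,0.8],0,0],[[0.56,0,0.85],0,0],[[0.5,0,0.9],0,0],[[0.42,0,0.9],0,0],[[0.35,0,0.95],0,0],[[0.27,0,0.95],0,0],[[0.1,0,0.7],0,0],[[0,0,0.3],0,0],[[0,0,0],0,0],[[0,0,0],0,0]]}}

```text
time_s: 18.23
tcp_pos: [0.5377, -0.1843, 0.0881]
eef_rot: [-180.0, 0.0, -167.3]
contact_force: [-0.4, -0.1, -0.2]
gripper_width: 0.0006
gripper_force: 0.0
```

Request:
{"method": "jog_arm", "body": {"moves": [[[0,0,0.2],0,0],[[0,0,0.1],0,0],[[0,0,0],0,0],[[0,0,0],0,0]]}}

```text
time_s: 18.73
tcp_pos: [0.538, -0.1844, 0.0871]
eef_rot: [-179.9, 0.1, -167.2]
contact_force: [-5.9, 2.5, 15.6]
gripper_width: 0.0003
gripper_force: 7.9
```

Request:
{"method": "jog_arm", "body": {"moves": [[[0,0,0],0,0],[[0,0,0],0,0],[[0,0,-0.5],0,0],[[0,0,-2],0,0],[[0,0,-3],0,0],[[0,0,0],0,0]]}}

```text
time_s: 19.48
tcp_pos: [0.5391, -0.1846, 0.1424]
eef_rot: [-179.9, 0.2, -167.3]
contact_force: [0.0, -0.2, -0.4]
gripper_width: 0.0002
gripper_force: 0.0
```

Run:
```python
from plan import *
np.set_printoptions(precision=4,suppress=True)
s=get_state();print(s["time_s"],s["tcp_pos"],s["contact_force"])
p=capture("scene");t=capture("top");w=wristcam(capture("wrist"),s)
w["world_from_camera"]=w["world_from_camera"].copy()
print("lid",[(r["confidence"],r["pixels"].sum()) for r in regions_of(p,"lid")[:1]])
K={k:pts(q)[k] for k in("spin","start","rel")}
for k,P in K.items():
    for n,c in(("scene",p),("top",t),("wrist",w)): 
        rr=regions_of(c,dict(spin="spin_key",start="start_key",rel="release_key")[k])
        print(k,n,"pred",proj(c,P),proj(c,P+[0,0,-.0315]),[(round(r["confidence"],2),r["pixel"],int(r["pixels"].sum())) for r in rr[:2]])
kx=-.123+q[4]*np.cos(.418)-.007*np.sin(.418)
print("above key",tv(s,W(kx-.0055,-.06,.10)),W(kx-.0055,-.06,.10))
cv2.imwrite("pics/w5.png",w["pixels"])
```

```text
19.475 [ 0.5391 -0.1846  0.1424] [ 0.0264 -0.2242 -0.4306]
lid [(0.65, np.int64(6563))]
spin scene pred [160.7763 263.3887] [164.0353 271.7699] [(0.56, [163.3, 261.7], 70)]
spin top pred [387.2335 256.1478] [384.4083 255.581 ] [(0.4, [167.4, 244.4], 139)]
spin wrist pred [201.6146  97.6802] [210.0103 100.7981] [(0.84, [199.6, 101.6], 577)]
start scene pred [178.1069 242.433 ] [180.8077 251.0246] [(0.62, [177.3, 245.8], 54)]
start top pred [361.9176 261.5453] [359.7598 260.8358] [(0.59, [387.8, 256.8], 63)]
start wrist pred [279.3289  97.7381] [279.2413 100.851 ] [(0.6, [276.9, 97.6], 828)]
rel scene pred [194.1471 223.0376] [196.3616 231.7865] []
rel top pred [336.5805 266.9474] [335.091  266.0948] []
rel wrist pred [357.1127  97.7961] [348.5274 100.9039] [(0.74, [355.3, 97.9], 746)]
above key [10.0433 -5.8922  7.3526] [ 0.4544 -0.2642  0.0685]
```

Request:
{"method": "jog_arm", "body": {"moves": [[[3.4,-2,0],0,0],[[3.4,-2,0],0,0],[[3.2,-2,0],0,0],[[0,0,4],0,0],[[0,0,2.4],0,0],[[0,0,0],0,0],[[0,0,0],0,0]]}}

```text
time_s: 21.0
tcp_pos: [0.4537, -0.2651, 0.0769]
eef_rot: [-180.0, 0.0, -167.3]
contact_force: [0.2, -0.1, 0.6]
gripper_width: 0.0003
gripper_force: 0.0
```

Run:
```python
from plan import *
np.set_printoptions(precision=4,suppress=True)
s=get_state();print(s["time_s"],s["tcp_pos"],s["eef_rot"],s["contact_force"])
kx=-.123+q[4]*np.cos(.418)-.007*np.sin(.418)
print("to contact",tv(s,W(kx-.0055,-.06,.072)))
w=wristcam(capture("wrist"),s);p=capture("scene")
for n,c in(("wrist",w),("scene",p)):
  for k,t in(("spin","spin_key"),("start","start_key")):
    print(n,k,proj(c,pts(q)[k]),[(round(r["confidence"],2),r["pixel"],int(r["pixels"].sum())) for r in regions_of(c,t)[:2]])
from scipy.spatial.transform import Rotation as Ro
R=Ro.from_euler("xyz",s["eef_rot"],degrees=True).as_matrix()
def crop(c,u,v,n,k):
    a=cv2.resize(c["pixels"][v:v+n,u:u+n],(n*k,n*k),interpolation=2)
    f=lambda P:tuple(int(round(i)) for i in (proj(c,P)-[u,v])*k)
    for z in(-.0315,-.0315+.028): cv2.polylines(a,[np.array([f(R@np.array([x,y,z])+s["tcp_pos"]) for x,y in((.0095,.02),(.0095,-.02),(-.0095,-.02),(-.0095,.02))])],True,(0,0,255),1)
    cv2.circle(a,f(pts(q)["spin"]),3,(0,255,0),-1); return a
cv2.imwrite("pics/s7.png",np.hstack([crop(p,120,200,100,4),crop(w,180,170,200,2)]))
```

```text
21.0 [ 0.4537 -0.2651  0.0769] [-179.9599    0.0372 -167.262 ] [ 0.2431 -0.0861  0.6202]
to contact [-0.0859  0.0754  3.6377]
wrist spin [279.0233 251.717 ] [(0.61, [276.2, 243.5], 507)]
wrist start [369.7731 251.8522] [(0.61, [369.0, 242.1], 582)]
scene spin [160.7763 263.3887] []
scene start [178.1069 242.433 ] [(0.68, [221.1, 266.4], 12459), (0.54, [179.3, 245.1], 82)]
```

View pics/s7.png

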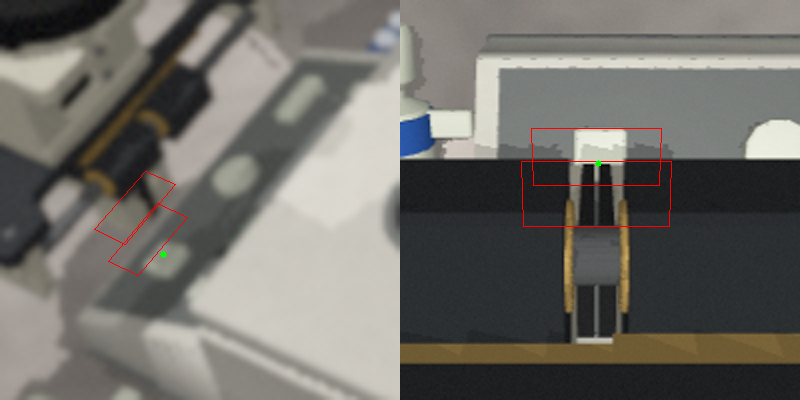

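The wrist view shows the fingers centred on the square key (columns 573–628 against 575–626 in the crop), with the round key well clear. In the scene crop the lid lies flat. I'll descend and press.

Request:
{"method": "jog_arm", "body": {"moves": [[[0,0,1.5],0,0],[[0,0,1.2],0,0],[[0,0,0.3],0,0],[[0,0,0],0,0],[[0,0,0],0,0]]}}

```text
time_s: 21.92
tcp_pos: [0.4532, -0.265, 0.0462]
eef_rot: [-180.0, 0.0, -167.3]
contact_force: [-0.0, -0.1, 0.1]
gripper_width: 0.0001
gripper_force: 0.0
```

Request:
{"method": "jog_arm", "body": {"moves": [[[0,0,0.2],0,0],[[0,0,0.2],0,0],[[0,0,0.1],0,0],[[0,0,0],0,0],[[0,0,0],0,0]]}}

```text
time_s: 22.55
tcp_pos: [0.453, -0.2649, 0.041]
eef_rot: [-180.0, -0.0, -167.3]
contact_force: [-0.5, -0.5, 0.6]
gripper_width: 0.0006
gripper_force: 0.0
```

Request:
{"method": "jog_arm", "body": {"moves": [[[0,0,0.1],0,0],[[0,0,0.1],0,0],[[0,0,0],0,0],[[0,0,0],0,0]]}}

```text
time_s: 23.05
tcp_pos: [0.4532, -0.2649, 0.0391]
eef_rot: [-180.0, 0.0, -167.3]
contact_force: [-0.2, 0.4, 0.4]
gripper_width: 0.0006
gripper_force: 0.7
```

Request:
{"method": "jog_arm", "body": {"moves": [[[0,0,0.1],0,0],[[0,0,0.1],0,0],[[0,0,0],0,0],[[0,0,0],0,0]]}}

```text
time_s: 23.55
tcp_pos: [0.4533, -0.265, 0.0372]
eef_rot: [-180.0, 0.0, -167.3]
contact_force: [0.5, 0.2, 3.5]
gripper_width: 0.0009
gripper_force: 1.4
```

Request:
{"method": "jog_arm", "body": {"moves": [[[0,0,0.1],0,0],[[0,0,0.1],0,0],[[0,0,0],0,0],[[0,0,0],0,0]]}}

```text
time_s: 24.05
tcp_pos: [0.4535, -0.265, 0.0352]
eef_rot: [-180.0, 0.0, -167.3]
contact_force: [0.9, 0.1, 5.7]
gripper_width: 0.0006
gripper_force: 2.2
```

Request:
{"method": "jog_arm", "body": {"moves": [[[0,0,0.1],0,0],[[0,0,0],0,0],[[0,0,0],0,0]]}}

```text
time_s: 24.42
tcp_pos: [0.4537, -0.265, 0.0345]
eef_rot: [-180.0, 0.1, -167.3]
contact_force: [0.3, 1.5, 8.4]
gripper_width: 0.0006
gripper_force: 3.6
```

Request:
{"method": "jog_arm", "body": {"moves": [[[0,0,0.1],0,0],[[0,0,0],0,0],[[0,0,0],0,0],[[0,0,0],0,0],[[0,0,0],0,0],[[0,0,0],0,0]]}}

```text
time_s: 25.18
tcp_pos: [0.4539, -0.2651, 0.0342]
eef_rot: [-179.9, 0.1, -167.3]
contact_force: [-0.2, 2.7, 14.8]
gripper_width: 0.0003
gripper_force: 6.6
```

```bash
python3 -c "
from plant import close_job
print(close_job())"
```

```text
the job is handed in; nothing more can be done
None
```

I switched the strip on, pushed the lid shut, and handed the job in at about 25 s with the square key still pressed to its stop at about 15 N; no verdict came back.

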